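Blade check: show a cutter insert to the terminal's camera

ROBOT

A 6-joint arm with a two-finger parallel gripper is mounted at the origin on a cart in front of the work surface, level with it; the furniture and walls round the work are solid. World frame = base frame: x ahead of the robot, y to its left, z up, the work surface at z = 0. Lengths are in m, angles in rad, forces in N, time in s.
With the tool pointing down it reaches from about 0.275 to 1 m from the base axis. Payload 8.4 kg.
Tool frame: the origin (TCP) lies at the very end of the fingers, on their centre line; the grasp point (between the pads) lies 19 mm behind it; z points along the fingers, y is the line along which they close (so a half turn about z gives the same grasp; the last joint's range is limited). The gripper opens to 85 mm and grips with 20 to 120 N. Pads are 22 mm wide; open, the fingers measure 114 mm over their backs; the gripper's body (76 mm by 85 mm) begins 54 mm behind the grasp point. The pads swing forward as they close: fully open they stand 13 mm farther back than shut.
Start: joints at [-1.122, 0.353, 1.633, -0, 1.155, -0.002], TCP at [0.272, -0.563, 0.231] pointing down, gripper open.
Joint ranges: [-2.63, 2.63], [-0.92, 2.1], [0.06, 2.66], [-1.3, 4.44], [0, 2.69], [-3.02, 3.02]. Speed limits (rad/s): [2.22, 2.22, 2.79, 3.14, 3.14, 3.14].

INTERFACE

Orientations are given as a rotation vector (axis times angle).
In Python, from bench import env, imaging gives the robot as it stands (env), with the cameras (imaging).
- The arm moves only by the tool drive_effector, called after "Request:" by a JSON object that holds its "method" and its "body", one argument or row to a line. Schema: {"type":"object","properties":{"ticks":{"type":"array","items":{"type":"object","properties":{"sx":{"type":"number"},"sy":{"type":"number"},"sz":{"type":"number"},"turn":{"type":"number"},"finger_gap":{"type":"number"}},"additionalProperties":false,"required":["finger_gap"]},"minItems":1,"maxItems":20},"grip_force":{"type":"number"},"only":{"type":"string"},"quiet":{"type":"boolean"},"lines":{"type":"string"}},"required":["ticks"],"additionalProperties":false}. ticks is a list of rows, 1 to 20 of them, each an object with the fields sx, sy, sz (the shift in shares of the most that a row can go, 1 being 50 mm), turn (a turn about the tool's z in fractions of the full range, 1 being pi rad), finger_gap (the finger opening in m); a field left out counts as zero (the opening has to be given); each row shifts and turns the commanded pose from where the row before left it, along the tool's axes as they then stand; what a row does not reach is not made up. A row lasts 1/10 s, in which the tool goes at most 0.05 m and 0.15 rad, less where a joint would pass 70% of its speed; a pose out of reach is approached as far as the arm can. The fingers move at their own pace and stop on an object; grip_force is the grip in N (left out, the last holds). Time passes only in rows, so rows that do not move let the fingers close. The tool returns the time, the measured TCP pose, the force, the opening and the grip force at its end. only (a regular expression) keeps the lines of the reply that match it, lines (a string "A,B") keeps lines A to B, and quiet returns only ok. Shift and turn numbers lie between -1 and 1, and a call with a number outside is refused. Input that does not fit is refused with a message, and nothing moves.
- env.observe(): the state, without advancing time (a new reading comes with each control period).
- imaging.read_camera(name): name is "scene" or "side" or "wrist"; returns the picture (384x512x3 uint8, red, green, blue); there is no depth.
- imaging.camera_model(name): a dict with "fov_y" (degrees; the focal length in pixels is half the picture's height over the tangent of half this angle, whatever the lens; pixels are square), "cx", "cy" (the principal point, pixels), "k1" (the pictures are not rectified: a ray, as slopes to the right and down, at radius r is drawn at 1 + k1 r^2 times it, then the intrinsics apply), "R" (3x3) and "t" (3): a world point X has camera coordinates R X + t; the wrist camera has in their place "tool_from_camera" (4x4, takes a point from camera to tool coordinates, whose origin is the TCP and whose axes are the flange's). Camera axes: x right, y down, z forward; pixel columns grow to the right and rows downward; lengths in m; the calibration is good to about 2 mm. A picture is of the moment at which its call begins: read the wrist's pose just before it. camera_model takes no time and is no camera call.
- env.sign_off(): hands the job in; it is judged then, once.
The state is a dict: "time": time; "q": joint angles; "qvel": joint speeds; "joint_torque": joint torques, N m; "eef_pos": TCP position; "ee_rot": TCP orientation; "contact_force": force on the tool from outside, world axes, zero at the start; "moment": the same for the moment, N m; "width": finger opening in m; "grip_force": force on a finger pad.
Only numpy, scipy, OpenCV 4.12 (cv2) and the standard library are available. Lean on these libraries where they do the work, as an engineer would, in place of code of your own. Each camera call takes 0.05 s, during which the arm holds its last target. There are 200 camera calls.

TASK

A colleague on a video call wants to check the blades of the chip cutter's wedge insert (the one whose eight blades run out from a hub like wheel spokes) for nicks. First raise the terminal's stiff screen by its tab until it stands upright on its base, so that the camera in its free edge looks level across the worktop, and let go of it; then draw the wedge insert up out of its slot in the white block and show it to that camera: hanging upright with its tab on top, one face square to the lens, its centre level with the lens and 18 cm straight in front of it. Finish holding it there, still and in the gripper, without putting it down; leave the other two inserts in their slots and everything else where it stands.

Things in the scene. Friction and masses are not known exactly. Their poses are not given: they have to be found in the camera images.
- terminal: grey rugged worktop terminal with black rubber corners, like a small thick laptop, base 146 x 206 x 30 mm, fixed to the worktop. Origin: centre of its underside; x points from its front edge (with the pull tab) to its hinge at the back, y to its left along the hinge, z up.
- screen (a joint): angle of the screen, rad: 0 = shut on the base, grows as it is raised, 1.571 = upright (camera looks level towards the terminal's -x), stop at 2.0. Starts between 0 and 0.35. The hinge is stiff (friction 0.6 N m, about 5 N at the tab) and stays where it is left. Screen panel 140 x 206 x 9 mm, free edge 148 mm from the hinge line.
- screen_hinge (a point): middle of the hinge line, 38 mm above the worktop, 70 mm behind the terminal's origin; it does not move when the screen turns. The hinge line is the terminal's y axis through this point.
- screen_tab (a point): grip point on the black pull tab in the middle of the screen's free edge: 26 mm wide (along the hinge line), 9 mm thick, reaching 40 mm out from the edge in the plane of the screen. The point is 172 mm from the hinge line (1.5 mm off its plane, to the panel's back), 24 mm out from the edge. Pinched from above across its width, it pivots between the fingers as the screen turns.
- camera (a point): the lens: small dark dot in the bezel of the screen's inner face, middle of the free edge, 136 mm from the hinge line. It swings with the screen and looks along its own -z; its y is the terminal's y, its x points to the hinge line (down when upright). Upright, it is 174 mm above the worktop and 6 mm in front of the hinge line.
- block: white plastic storage block, 62 x 278 x 30 mm, fixed to the worktop, with three upright slots along its y at -90, 0 and +90 mm, each 13 mm wide (along x) and about 83 mm long (along y), their floor 10 mm above the worktop, so 20 mm deep. Origin: centre of its underside; x across the slots, y along them, z up.
- wedge_insert: the insert to show: square aluminium frame 80 mm wide (y), 80 high (z), 10 thick (x) with eight straight steel blades running out from a round hub, and a lifting tab on top; 0.11 to 0.22 kg. It stands on edge in one of the three slots (any of them), parallel to the block. Origin: centre of its underside; x is the normal of its faces (both alike), z up.
- wedge_centre (a point): centre of the wedge insert's hub and frame, 40 mm above the insert's origin; axes as the insert.
- wedge_tab (a point): grip point in the lifting tab on top of the wedge insert, 96 mm above its origin; the tab is 28 mm wide (y), 10 mm thick (x) and reaches from 80 to 105 mm above the origin; pinch it across its thickness.
- coarse_insert: insert with the same frame and tab, but a square grid of 4 x 4 openings of 16 mm; stands in another slot, to be left there. Origin and axes as the wedge insert.
- fine_insert: insert with the same frame and tab, but a square grid of 8 x 8 openings of 8 mm; stands in another slot, to be left there. Origin and axes as the wedge insert.
- timer: white kitchen timer, 32 x 66 x 62 mm, a bystander behind the block. Origin under its centre.
- salt_shaker: steel shaker with a handle, 66 x 90 x 93 mm, a bystander behind the block. Origin on its underside.

How it is judged:
On the way, in this order (a step that is already met when the one before it is completed fails the run):
1. the screen stands upright and has been let go (value of joint screen between 1.44 and 1.7 rad and contact force between each of the arm, the fingers and screen below 0.3 N), for 0.3 s.
2. the wedge insert is out of its slot, held in the gripper (z of wedge_insert in the frame of block above 0.04 m and contact force between the fingers and wedge_insert above 1 N), for 0.2 s.
At the end, for the whole second after the job is handed in: Screen 1.44 to 1.70 rad, untouched; wedge insert held by the fingers alone, still, upright within 8 deg, square to the lens within 12 deg, centre 140-220 mm in front of it, within 25 mm sideways and 35 mm vertically of its axis; other inserts moved under 12 mm, bystanders under 30 mm (all of step 1 and z of wedge_centre in the frame of camera between -0.22 and -0.14 m and y of wedge_centre in the frame of camera between -0.025 and 0.025 m and x of wedge_centre in the frame of camera between -0.035 and 0.035 m and angle between the x axis of wedge_insert and the z axis of camera, either way round below 0.21 rad and angle between wedge_insert's own z axis and vertical below 0.14 rad and height (world z) of wedge_centre above 0.12 m and contact force between the fingers and wedge_insert above 1 N and contact force between wedge_insert and block below 0.1 N and contact force between wedge_insert and terminal below 0.1 N and linear speed of wedge_insert below 0.02 m/s and angular speed of wedge_insert below 0.15 rad/s and distance of each of coarse_insert, fine_insert from where it was at the start of the episode below 0.012 m and distance of each of timer, salt_shaker from where it was at the start of the episode below 0.03 m); the arm keeps its last pose, push and grip.
It fails at once if one of the other two inserts is disturbed (moved 12 mm or more) (distance of any of coarse_insert, fine_insert from where it was at the start of the episode above 0.012 m).
It fails at once if a bystander is pushed away or knocked over (distance of any of timer, salt_shaker from where it was at the start of the episode above 0.03 m).
It also fails if it takes over 64 s, if anything falls off the work surface, if the arm or the gripper's body presses on something with over 40 N, if the wrist force passes 120 N, or if a joint passes its speed limit or range.

## Working session

There is one attempt and no reset: what is moved stays moved. The work goes in short steps, Python scripts to look and compute and a tool call to move; the robot and the scene stay as the last step left them, time stands still between calls to the robot, and variables do not carry over. Pictures are saved under pics/ and viewed, at most 13 in all, crops included, and the job is handed in when it is done.

```bash
ls; mkdir -p pics; cat > h.py <<'E'
import numpy as np, cv2
from bench import env, imaging
from scipy.spatial.transform import Rotation as Ro
def K(m): 
    f=192/np.tan(np.radians(m["fov_y"])/2); return np.array([[f,0,m["cx"]],[0,f,m["cy"]],[0,0,1]]),np.array([m["k1"],0,0,0.])
def pose(name,s=None):
    m=imaging.camera_model(name)
    if name!="wrist": return m,np.array(m["R"]),np.array(m["t"])
    s=s or env.observe(); T=np.eye(4);T[:3,:3]=Ro.from_rotvec(s["ee_rot"]).as_matrix();T[:3,3]=s["eef_pos"]
    W=np.linalg.inv(T@np.array(m["tool_from_camera"])); return m,W[:3,:3],W[:3,3]
def ray(name,uv,s=None):
    m,R,t=pose(name,s);k,d=K(m)
    p=cv2.undistortPoints(np.array(uv,float).reshape(-1,1,2),k,d).reshape(-1,2)
    D=np.c_[p,np.ones(len(p))]@R; return -R.T@t,D/np.linalg.norm(D,axis=1)[:,None]
def onz(name,uv,z,s=None):
    o,D=ray(name,uv,s); return o+D*((z-o[2])/D[:,2])[:,None]
def tri(n1,uv1,n2,uv2,s1=None,s2=None):
    out=[]
    o1,D1=ray(n1,uv1,s1);o2,D2=ray(n2,uv2,s2)
    for a,b in zip(D1,D2):
        l=np.linalg.lstsq(np.c_[a,-b],o2-o1,rcond=None)[0];p,q=o1+a*l[0],o2+b*l[1]
        out.append(np.r_[(p+q)/2,np.linalg.norm(p-q)])
    return np.array(out)
def proj(name,X,s=None):
    m,R,t=pose(name,s);k,d=K(m)
    return cv2.projectPoints(np.array(X,float).reshape(-1,3),cv2.Rodrigues(R)[0],t,k,d)[0].reshape(-1,2)
def snap(name,fn):
    s=env.observe();im=imaging.read_camera(name)[:,:,::-1].copy();cv2.imwrite(f"pics/{fn}.png",im);return s,im
E
python3 - <<'E'
from h import *
for n in("scene","side"):
    s,im=snap(n,n+"0");cv2.imwrite(f"pics/{n}0b.png",cv2.resize(im,(800,600),interpolation=cv2.INTER_CUBIC))
    m=imaging.camera_model(n);print(n,m["fov_y"],m["k1"],-np.array(m["R"]).T@m["t"])
print(imaging.camera_model("wrist"),s)
E
```

```text
bench.py
pics
scene 46.16379759885139 -0.0941861234192693 [-0.01708345  0.68145539  0.88080892]
side 55.28571786726688 -0.11587586966506501 [0.54849833 0.85887628 0.64177354]
{'fov_y': 69.15977328402622, 'cx': 254.57087008758032, 'cy': 192.09227675202834, 'k1': -0.00999267861521183, 'tool_from_camera': array([[-4.13389495e-04, -9.59140067e-01, -2.82931371e-01,
         7.21774252e-02],
       [ 9.99999908e-01, -3.63795309e-04, -2.27824861e-04,
         2.78986807e-04],
       [ 1.15586847e-04, -2.82931439e-01,  9.59140129e-01,
        -1.43027068e-01],
       [ 0.00000000e+00,  0.00000000e+00,  0.00000000e+00,
         1.00000000e+00]])} {'time': 0.05, 'q': array([-1.12241198e+00,  3.53639738e-01,  1.63414742e+00,  2.24145673e-05,
        1.15519510e+00, -2.41049518e-03]), 'qvel': array([-0.00281687, -0.00215919, -0.00082925, -0.00166845,  0.000453  ,
        0.00123358]), 'joint_torque': array([ 1.17603198e-03, -6.06898355e+01, -3.43169153e+01, -6.39886565e-06,
        3.85573745e-03,  1.35259025e-06]), 'eef_pos': array([ 0.27209222, -0.56212873,  0.23056125]), 'ee_rot': array([-3.06080502e+00, -7.01808551e-01,  4.51108445e-04]), 'contact_force': array([ 0.01260675, -0.22203641, -0.55000945]), 'moment': array([ 0.03075339, -0.01844647,  0.04633712]), 'grip_force': 0.0, 'width': 0.0855585193016399}
```

View pics/scene0b.png

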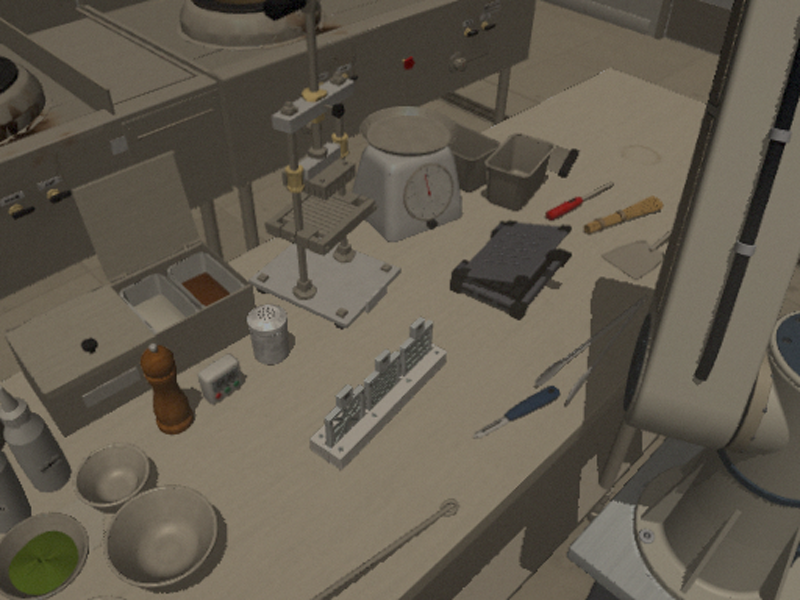

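View pics/side0b.png

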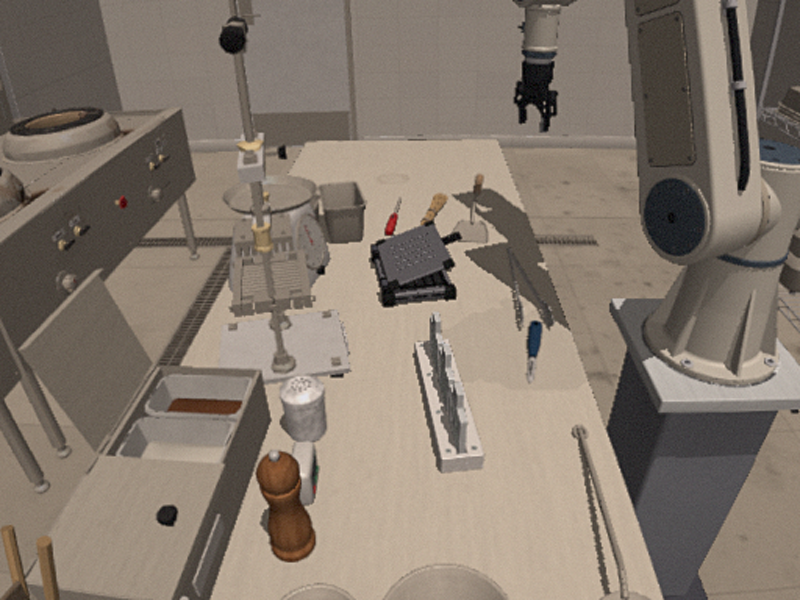

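The terminal is at about (510,265) in the scene view, with its tab towards the robot (side view, 455,237). The block with three inserts runs from (325,445) to (435,355). I'll compute rough positions next.

```bash
python3 - <<'E'
from h import *
k=.64
P=np.array
print("term base corners side z.03ish",onz("side",P([[382,302],[455,297],[372,258]])*k,.02))
print("tab tri",tri("side",P([[455,237]])*k,"scene",P([[505,300]])*k))
print("tab z",onz("side",P([[455,237]])*k,.09))
print("block top corners side",onz("side",P([[437,467],[482,464],[414,342]])*k,.03))
print("block scene",onz("scene",P([[312,437],[340,455],[446,355]])*k,.03))
E
```

```text
term base corners side z.03ish [[ 0.62620157 -0.10758112  0.02      ]
 [ 0.47883651 -0.12649503  0.02      ]
 [ 0.6597619  -0.29352072  0.02      ]]
tab tri [[ 0.46752641 -0.06489131  0.154106    0.06788945]]
tab z [[ 0.4743845  -0.25848547  0.09      ]]
block top corners side [[0.52567965 0.32637009 0.03      ]
 [0.46351066 0.32067408 0.03      ]
 [0.56033185 0.039622   0.03      ]]
block scene [[0.51536827 0.30418264 0.03      ]
 [0.46211285 0.29549965 0.03      ]
 [0.4915068  0.03309706 0.03      ]]
```

```bash
cat >> h.py <<'E'
def go(p,yaw=None):
    s=env.observe();R=Ro.from_rotvec(s["ee_rot"]).as_matrix();cy=np.arctan2(R[1,0],R[0,0])
    print("t",s["time"],"pos",s["eef_pos"].round(4),"yaw",round(cy,4),"tilt",(R[:2,2]).round(4),"q",s["q"].round(3))
    print("delta",(R.T@(np.array(p)-s["eef_pos"])).round(4),"turn",None if yaw is None else round(cy-yaw,4))
E
python3 -c "
from h import *
go([.50,-.22,.35],.15)"
```

```text
t 0.1 pos [ 0.2721 -0.5622  0.2307] yaw 0.4508 tilt [-0.0005  0.0011] q [-1.122  0.354  1.634 -0.     1.155 -0.002]
delta [ 0.3542 -0.2088 -0.1191] turn 0.3008
```

Careful with the scale: shifts go in shares of 50 mm and turns go in shares of pi rad. That gives: 0.035 m is 0.7, -0.021 m is -0.42, 0.1 rad is 0.0318.

Request:
{"method": "drive_effector", "body": {
  "ticks": [
    {"sx": 0.7,"sy": -0.42,"sz": -0.24,"finger_gap": 0.085},
    {"sx": 0.7,"sy": -0.42,"sz": -0.24,"finger_gap": 0.085},
    {"sx": 0.7,"sy": -0.42,"sz": -0.24,"finger_gap": 0.085},
    {"sx": 0.7,"sy": -0.42,"sz": -0.24,"finger_gap": 0.085},
    {"sx": 0.7,"sy": -0.42,"sz": -0.24,"finger_gap": 0.085},
    {"sx": 0.7,"sy": -0.42,"sz": -0.24,"finger_gap": 0.085},
    {"sx": 0.7,"sy": -0.42,"sz": -0.24,"finger_gap": 0.085},
    {"sx": 0.7,"sy": -0.42,"sz": -0.24,"finger_gap": 0.085},
    {"sx": 0.7,"sy": -0.42,"sz": -0.24,"finger_gap": 0.085},
    {"sx": 0.7,"sy": -0.42,"sz": -0.24,"finger_gap": 0.085},
    {"turn": 0.0318,"finger_gap": 0.085},
    {"turn": 0.0318,"finger_gap": 0.085},
    {"turn": 0.0318,"finger_gap": 0.085},
    {"finger_gap": 0.085},
    {"finger_gap": 0.085}
  ]
}}

```text
time: 1.6
eef_pos: [0.4957, -0.221, 0.351]
ee_rot: [-3.132, -0.241, 0.001]
contact_force: [-0.2, -0.2, 0.2]
width: 0.0851
grip_force: 0.0
```

```bash
python3 - <<'E'
from h import *
s,im=snap("wrist","w1");np.save("w1.npy",s,allow_pickle=True)
cv2.imwrite("pics/w1b.png",cv2.resize(im,(800,600),interpolation=cv2.INTER_CUBIC));go([0.5,.18,.35],.15)
E
```

```text
t 1.65 pos [ 0.4957 -0.2211  0.3511] yaw 0.1533 tilt [-0.0003  0.0002] q [-0.422  0.129  1.659 -0.     1.354  0.995]
delta [ 0.0655 -0.3957  0.0011] turn 0.0033
```

View pics/w1b.png

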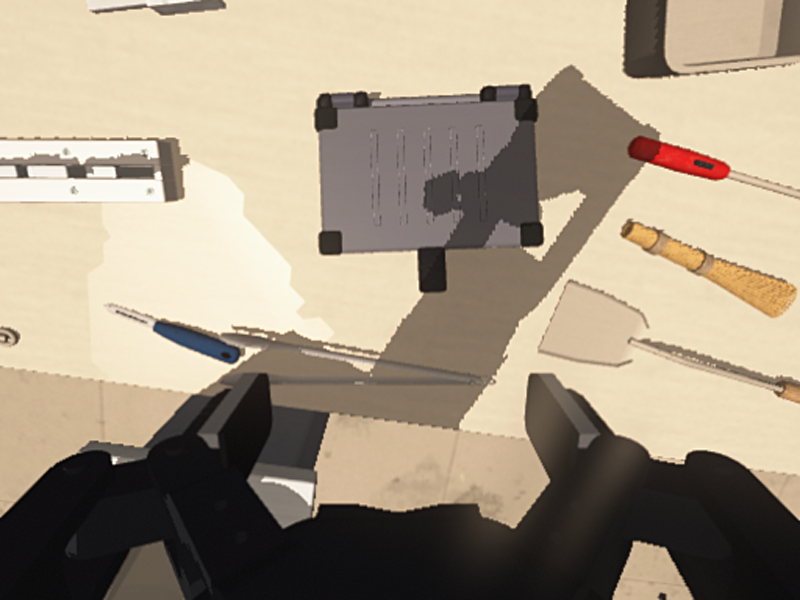

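The wrist view shows the terminal: hinge barrels at about (343,101) and (508,94), free-edge corners at (321,254) and (543,246), tab tip at (432,292). The block end is on the left.

```bash
python3 - <<'E'
from h import *
k=.64;P=np.array
s=np.load("w1.npy",allow_pickle=True).item()
b=onz("wrist",P([[318,101],[535,92]])*k,.040,s);print("barrel ends",b,np.linalg.norm(b[1]-b[0]))
h=b.mean(0);h[2]=.038;y=b[0]-b[1];y[2]=0;y/=np.linalg.norm(y);x=P([y[1],-y[0],0]);print("hinge",h,"yaw",np.arctan2(x[1],x[0]))
o,D=ray("wrist",P([[432,292],[432,250],[321,254],[543,246]])*k,s)
def th(o,d,r,off=0):
    # plane through hinge normal y: intersect
    A=((h-o)@y)/(d@y) if abs(d@y)>.3 else None
    best=[]
    for t in np.linspace(-.1,.8,901):
        p=h-x*r*np.cos(t)+P([0,0,r*np.sin(t)])+off*y
        v=p-o; best.append((np.linalg.norm(v-(v@d)*d),t,p))
    return min(best,key=lambda q:q[0])
print("tip r.188",th(o,D[0],.188));print("edge r.148",th(o,D[1],.148))
print(th(o,D[2],.148,.103),th(o,D[3],.148,-.103))
for t in(.15,.25,.35):
    p=h-x*.188*np.cos(t)+P([0,0,.188*np.sin(t)]);print(t,p,"side px",proj("side",p)/k,"scene",proj("scene",p)/k)
E
```

```text
barrel ends [[ 0.61997719 -0.12434726  0.04      ]
 [ 0.6596429  -0.32846408  0.04      ]] 0.20793518791217414
hinge [ 0.63981004 -0.22640567  0.038     ] yaw 0.1919362828977571
tip r.188 (np.float64(0.00045908953259452716), np.float64(0.205), array([ 0.45912659, -0.26151761,  0.07627063]))
edge r.148 (np.float64(8.189345484766436e-05), np.float64(0.30500000000000005), array([ 0.50123303, -0.25333513,  0.08244339]))
(np.float64(0.0019527861289469828), np.float64(0.371), array([ 0.48476377, -0.15160877,  0.09165704])) (np.float64(0.0012404268253878507), np.float64(0.347), array([ 0.52283532, -0.35406399,  0.08833157]))
0.15 [ 0.45733461 -0.26186584  0.06609437] side px [[462.38419711 246.14591957]] scene [[568.21962264 271.06607852]]
0.25 [ 0.46099948 -0.26115365  0.08451194] side px [[461.03386667 238.72484109]] scene [[568.16867627 262.52689758]]
0.35 [ 0.46645097 -0.26009428  0.10246479] side px [[458.82958578 231.45093219]] scene [[567.1444701  253.68530772]]
```

```bash
python3 - <<'E'
from h import *
im=cv2.imread("pics/side0.png")[135:200,225:310];cv2.imwrite("pics/sc.png",cv2.resize(im,None,fx=8,fy=8,interpolation=cv2.INTER_CUBIC))
E
```

```text
(no output)
```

View pics/sc.png

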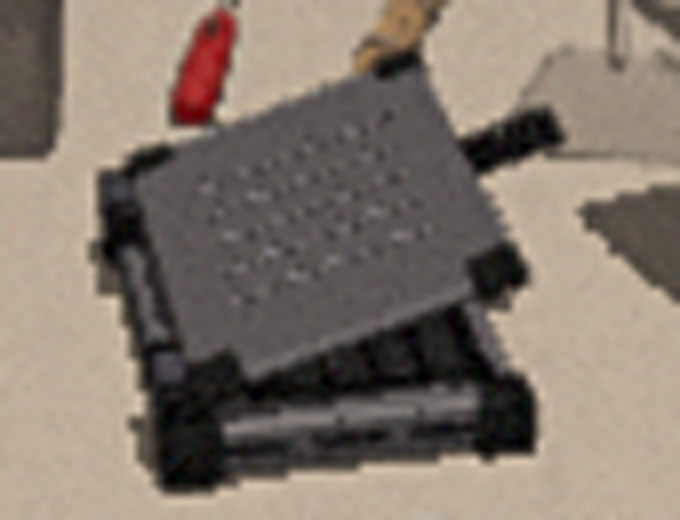

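```bash
python3 - <<'E'
from h import *
k=.64;P=np.array
s=np.load("w1.npy",allow_pickle=True).item()
a=P([[557,128],[477,153],[523,270],[413,60]])/8+P([225,135])
t=tri("side",a,"wrist",P([[432,290],[432,250],[321,252],[543,244]])*k,None,s);print(t)
h=P([.6398,-.2264,.038]);x=P([np.cos(.19),np.sin(.19),0])
for p in t[:,:3]: print("r",-(p-h)@x,"th",np.arctan2(p[2]-.038,-(p-h)@x), "lat",(p-h)@P([-x[1],x[0],0]))
E
```

```text
[[ 0.46379189 -0.25907212  0.09198465  0.00190103]
 [ 0.49894406 -0.25332236  0.08298971  0.00474427]
 [ 0.48297245 -0.14911683  0.08453773  0.00124125]
 [ 0.52215038 -0.35829708  0.07776464  0.00089574]]
r 0.17901112796703128 th 0.2928978980683015 lat 0.00115653582624214
r 0.1434056543261478 th 0.3039990681630625 lat 0.00016402562270206533
r 0.1394097074502982 th 0.3221883712411039 lat 0.10551067491417887
r 0.1404423610638292 th 0.27591665317381964 lat -0.10730431852443688
```

```bash
python3 -c "
from h import *
go([.478,-.2575,.070],.19)
t=np.linspace(.295,1.571,14);print(np.c_[np.diff(-.172*np.cos(t)),-np.diff(.172*np.sin(t))].round(4).tolist())"
```

```text
t 1.65 pos [ 0.4957 -0.2211  0.3511] yaw 0.1533 tilt [-0.0003  0.0002] q [-0.422  0.129  1.659 -0.     1.354  0.995]
delta [-0.023   0.0333  0.2811] turn -0.0367
[[0.0057, -0.0159], [0.0072, -0.0153], [0.0087, -0.0145], [0.0101, -0.0136], [0.0113, -0.0125], [0.0125, -0.0113], [0.0136, -0.01], [0.0145, -0.0087], [0.0153, -0.0072], [0.0159, -0.0057], [0.0164, -0.0041], [0.0167, -0.0025], [0.0169, -0.0008]]
```

Scaled: 0.04 m is 0.8, 0.03 m is 0.6, -0.037 rad is -0.0118.

Request:
{"method": "drive_effector", "body": {
  "ticks": [
    {"sx": -0.24,"sy": 0.34,"sz": 0.8,"finger_gap": 0.085},
    {"sx": -0.22,"sy": 0.32,"sz": 0.8,"finger_gap": 0.085},
    {"sz": 0.8,"finger_gap": 0.085},
    {"sz": 0.8,"finger_gap": 0.085},
    {"sz": 0.8,"turn": -0.0118,"finger_gap": 0.085},
    {"sz": 0.8,"finger_gap": 0.085},
    {"sz": 0.6,"finger_gap": 0.085},
    {"sz": 0.22,"finger_gap": 0.085},
    {"finger_gap": 0.085},
    {"finger_gap": 0.085}
  ]
}}

```text
time: 2.65
eef_pos: [0.4789, -0.2576, 0.0714]
ee_rot: [3.127, 0.295, 0.002]
contact_force: [0.2, -1.1, 0.0]
width: 0.0851
grip_force: 0.0
```

```bash
python3 - <<'E'
from h import *
go([.478,-.2575,.070],.19)
s,im=snap("wrist","w2");cv2.imwrite("pics/w2b.png",cv2.resize(im,(640,480)))
E
```

```text
t 2.65 pos [ 0.4789 -0.2576  0.0714] yaw 0.1883 tilt [ 0.0013 -0.0007] q [-0.496  0.436  1.932  0.     0.771  0.886]
delta [-0.0008 -0.0003  0.0014] turn -0.0017
```

View pics/w2b.png

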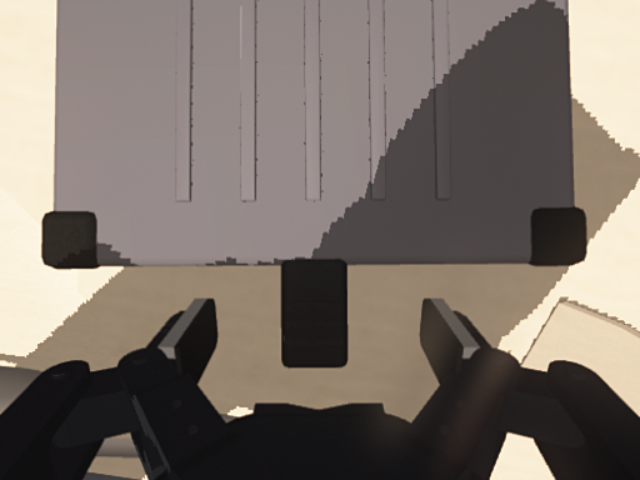

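The tab sits centred between the pads at (315,312), and the free edge is parallel to the closing line. Close and raise.

Request:
{"method": "drive_effector", "body": {
  "ticks": [
    {"finger_gap": 0.02},
    {"finger_gap": 0.02},
    {"finger_gap": 0.02},
    {"finger_gap": 0.02},
    {"finger_gap": 0.02},
    {"finger_gap": 0.02},
    {"finger_gap": 0.02},
    {"finger_gap": 0.02}
  ],
  "grip_force": 40
}}

```text
time: 3.5
eef_pos: [0.4777, -0.2562, 0.0703]
ee_rot: [-3.126, -0.294, 0.001]
contact_force: [-0.8, 5.8, 2.9]
width: 0.0249
grip_force: 42.7
```

Request:
{"method": "drive_effector", "body": {
  "ticks": [
    {"sx": 0.12,"sz": -0.32,"finger_gap": 0.02},
    {"sx": 0.14,"sz": -0.3,"finger_gap": 0.02},
    {"sx": 0.18,"sz": -0.29,"finger_gap": 0.02},
    {"sx": 0.2,"sz": -0.27,"finger_gap": 0.02},
    {"sx": 0.226,"sz": -0.25,"finger_gap": 0.02},
    {"sx": 0.25,"sz": -0.226,"finger_gap": 0.02},
    {"finger_gap": 0.02},
    {"finger_gap": 0.02}
  ]
}}

```text
time: 4.3
eef_pos: [0.5325, -0.2454, 0.1531]
ee_rot: [-3.125, -0.294, 0.002]
contact_force: [-1.9, 5.9, 4.3]
width: 0.0253
grip_force: 44.3
```

Scaled: 0.017 m is 0.34, 0.0167 m is 0.334.

Request:
{"method": "drive_effector", "body": {
  "ticks": [
    {"sx": 0.272,"sz": -0.2,"finger_gap": 0.02},
    {"sx": 0.29,"sz": -0.174,"finger_gap": 0.02},
    {"sx": 0.306,"sz": -0.144,"finger_gap": 0.02},
    {"sx": 0.32,"sz": -0.114,"finger_gap": 0.02},
    {"sx": 0.328,"sz": -0.082,"finger_gap": 0.02},
    {"sx": 0.334,"sz": -0.05,"finger_gap": 0.02},
    {"sx": 0.34,"sz": -0.016,"finger_gap": 0.02},
    {"finger_gap": 0.02},
    {"finger_gap": 0.02},
    {"finger_gap": 0.02}
  ]
}}

```text
time: 5.3
eef_pos: [0.64, -0.2241, 0.1911]
ee_rot: [-3.124, -0.295, 0.002]
contact_force: [0.2, 8.0, -1.1]
width: 0.0254
grip_force: 45.9
```

```bash
python3 - <<'E'
from h import *
go([.6398,-.2264,.191],.19)
s,im=snap("side","s2");im=im[100:200,215:315];cv2.imwrite("pics/s2c.png",cv2.resize(im,None,fx=6,fy=6,interpolation=cv2.INTER_CUBIC))
E
```

```text
t 5.3 pos [ 0.64   -0.2241  0.1911] yaw 0.1881 tilt [-0.0019  0.0034] q [-0.34   0.472  1.545  0.003  1.127  1.041]
delta [-0.0006  0.0022  0.0001] turn -0.0019
```

View pics/s2c.png

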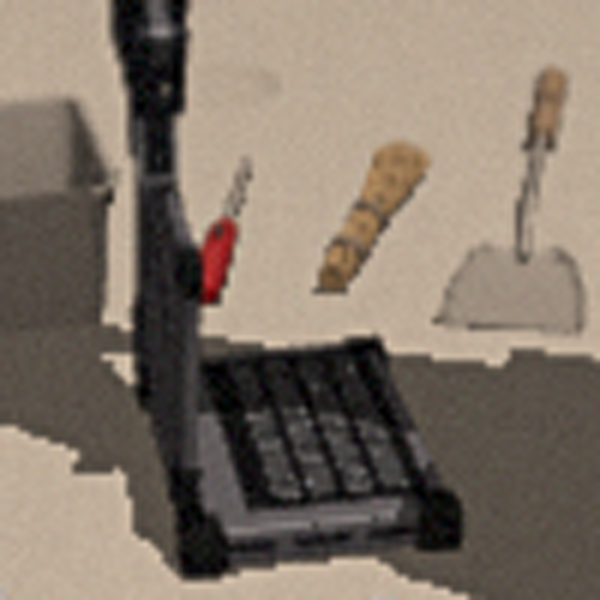

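The screen stands upright (panel vertical at x≈170, hinge at about (190,510)). Let go, lift clear, and look at the block.

Scaled: -0.04 m is -0.8, -0.03 m is -0.6.

Request:
{"method": "drive_effector", "body": {
  "ticks": [
    {"finger_gap": 0.085},
    {"finger_gap": 0.085},
    {"finger_gap": 0.085},
    {"finger_gap": 0.085},
    {"finger_gap": 0.085},
    {"sz": -0.6,"finger_gap": 0.085},
    {"sz": -0.8,"finger_gap": 0.085},
    {"sz": -0.8,"finger_gap": 0.085},
    {"sz": -0.8,"finger_gap": 0.085},
    {"finger_gap": 0.085}
  ]
}}

```text
time: 6.35
eef_pos: [0.6428, -0.2272, 0.3492]
ee_rot: [3.123, 0.294, 0.015]
contact_force: [-0.2, -0.4, 0.1]
width: 0.0849
grip_force: 0.0
```

```bash
python3 - <<'E'
from h import *
a=cv2.imread("pics/scene0.png")[200:300,195:290]
s,im=snap("scene","scene1")
cv2.imwrite("pics/blk.png",cv2.resize(a,None,fx=6,fy=6,interpolation=cv2.INTER_CUBIC));go([.5,.12,.33],1.69)
E
```

```text
t 6.4 pos [ 0.6418 -0.2269  0.3458] yaw 0.1877 tilt [ 0.0059 -0.0022] q [-0.342  0.36   1.372 -0.     1.403  1.041]
delta [-0.0747 -0.3673  0.0142] turn -1.5023
```

View pics/blk.png

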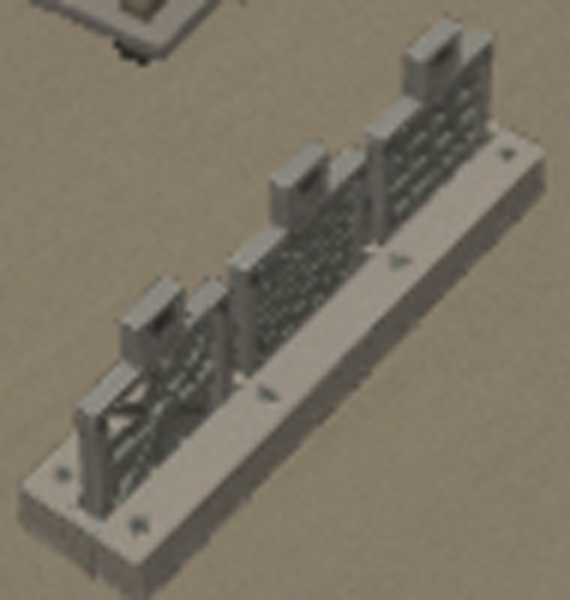

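The near (+y) insert, at about (155,400), shows triangular openings with spokes, so it is the wedge. The middle one is the fine grid and the far one the coarse grid.

Scaled: -0.04 m is -0.8, -0.0036 m is -0.072.

Request:
{"method": "drive_effector", "body": {
  "ticks": [
    {"sx": -0.072,"sy": -0.8,"finger_gap": 0.085},
    {"sx": -0.072,"sy": -0.8,"finger_gap": 0.085},
    {"sx": -0.072,"sy": -0.8,"finger_gap": 0.085},
    {"sx": -0.072,"sy": -0.8,"finger_gap": 0.085},
    {"sx": -0.072,"sy": -0.8,"finger_gap": 0.085},
    {"sx": -0.072,"sy": -0.8,"finger_gap": 0.085},
    {"sx": -0.072,"sy": -0.8,"finger_gap": 0.085},
    {"sx": -0.072,"sy": -0.8,"finger_gap": 0.085},
    {"sx": -0.072,"sy": -0.8,"finger_gap": 0.085},
    {"sx": -0.072,"sy": -0.8,"finger_gap": 0.085},
    {"sx": -0.072,"sy": -0.8,"finger_gap": 0.085},
    {"sx": -0.072,"sy": -0.8,"finger_gap": 0.085},
    {"sx": -0.072,"sy": -0.7,"finger_gap": 0.085},
    {"finger_gap": 0.085}
  ]
}}

```text
time: 7.8
eef_pos: [0.4966, 0.274, 0.3405]
ee_rot: [-3.127, -0.3, 0.004]
contact_force: [0.4, 0.4, -0.1]
width: 0.0851
grip_force: 0.0
```

Request:
{"method": "drive_effector", "body": {
  "ticks": [
    {"turn": -0.0446,"finger_gap": 0.085},
    {"turn": -0.0446,"finger_gap": 0.085},
    {"turn": -0.0446,"finger_gap": 0.085},
    {"turn": -0.0446,"finger_gap": 0.085},
    {"turn": -0.0446,"finger_gap": 0.085},
    {"turn": -0.0446,"finger_gap": 0.085},
    {"turn": -0.0446,"finger_gap": 0.085},
    {"turn": -0.0446,"finger_gap": 0.085},
    {"turn": -0.0446,"finger_gap": 0.085},
    {"turn": -0.0446,"finger_gap": 0.085},
    {"turn": -0.0318,"finger_gap": 0.085},
    {"finger_gap": 0.085},
    {"finger_gap": 0.085}
  ]
}}

```text
time: 9.1
eef_pos: [0.4982, 0.2703, 0.3413]
ee_rot: [-2.092, -2.344, 0.002]
contact_force: [0.3, -0.5, -0.1]
width: 0.0847
grip_force: 0.0
```

```bash
python3 - <<'E'
from h import *
s,im=snap("wrist","w3");np.save("w3.npy",s,allow_pickle=True)
cv2.imwrite("pics/w3b.png",cv2.resize(im,(800,600),interpolation=cv2.INTER_CUBIC));go([0.5,.27,.1],1.69)
E
```

```text
t 9.15 pos [0.4983 0.2704 0.3415] yaw 1.6846 tilt [-0.0007 -0.0006] q [ 0.495  0.175  1.624 -0.     1.343  0.381]
delta [-0.0005  0.0019  0.2415] turn -0.0054
```

View pics/w3b.png

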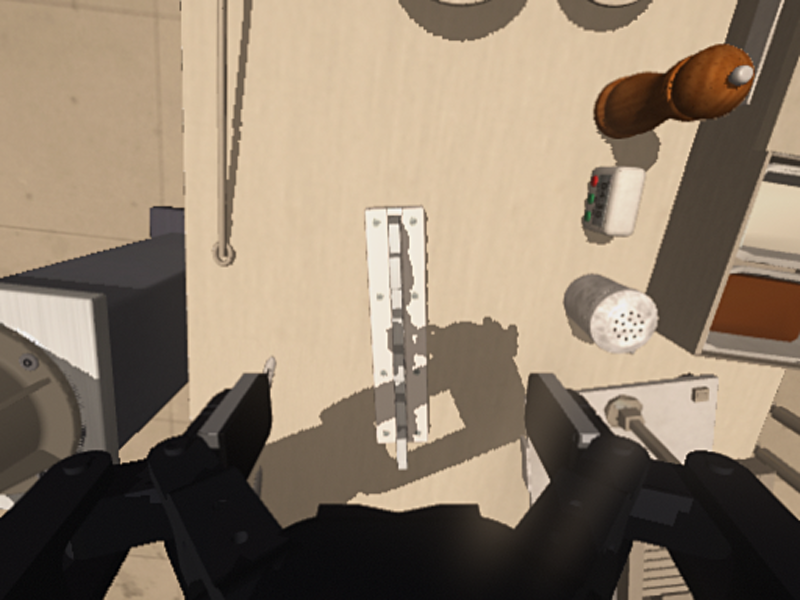

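The wrist view shows the block's top with corners (365,209), (424,206), (428,442), (377,443). The wedge insert is nearest +y, with its tab top at about (396,270).

```bash
python3 - <<'E'
from h import *
k=.64;P=np.array
s=np.load("w3.npy",allow_pickle=True).item()
c=onz("wrist",P([[365,209],[424,206],[428,442],[377,443]])*k,.03,s);print(c)
print([np.linalg.norm(c[i]-c[(i+1)%4]) for i in range(4)])
m=c.mean(0);d=(c[0]+c[1]-c[2]-c[3])/2;d/=np.linalg.norm(d);print("ctr",m,"yaw",np.arctan2(-d[0],d[1]))
w=m+.09*d;print("wedge",w,"tab px wrist",proj("wrist",[P([*(w+e*d)[:2],.105]) for e in(.014,0,-.014)],s)/k)
im=cv2.imread("pics/w3.png");cv2.imwrite("pics/w3c.png",cv2.resize(im[125:225,205:305],None,fx=6,fy=6,interpolation=cv2.INTER_CUBIC))
E
```

```text
[[0.46080188 0.30131826 0.03      ]
 [0.52053475 0.31114157 0.03      ]
 [0.56153579 0.03516581 0.03      ]
 [0.50056954 0.02679265 0.03      ]]
[np.float64(0.06053522898218332), np.float64(0.27900485381286444), np.float64(0.061538547759004955), np.float64(0.2773910195463957)]
ctr [0.51086049 0.16860457 0.03      ] yaw 0.14567905784059465
wedge [0.4977957  0.25765125 0.03      ] tab px wrist [[395.13064753 254.74132383]
 [395.67008786 270.26704334]
 [396.19871355 285.48075162]]
```

View pics/w3c.png

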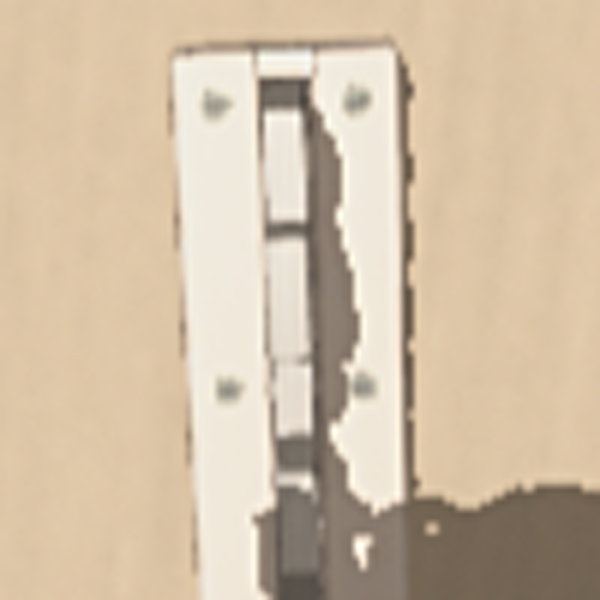

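```bash
python3 -c "
from h import *
go([.498,.256,.087],1.717)"
```

```text
t 9.15 pos [0.4983 0.2704 0.3415] yaw 1.6846 tilt [-0.0007 -0.0006] q [ 0.495  0.175  1.624 -0.     1.343  0.381]
delta [-0.0141 -0.0017  0.2545] turn -0.0324
```

Scaled: 0.04 m is 0.8, 0.035 m is 0.7, -0.032 rad is -0.0102.

Request:
{"method": "drive_effector", "body": {
  "ticks": [
    {"sx": -0.142,"sy": -0.02,"sz": 0.7,"finger_gap": 0.085},
    {"sx": -0.14,"sy": -0.014,"sz": 0.8,"finger_gap": 0.085},
    {"sz": 0.8,"turn": -0.0102,"finger_gap": 0.085},
    {"sz": 0.8,"finger_gap": 0.085},
    {"sz": 0.8,"finger_gap": 0.085},
    {"sz": 0.6,"finger_gap": 0.085},
    {"sz": 0.4,"finger_gap": 0.085},
    {"sz": 0.19,"finger_gap": 0.085},
    {"finger_gap": 0.085},
    {"finger_gap": 0.085}
  ]
}}

```text
time: 10.15
eef_pos: [0.4989, 0.257, 0.0884]
ee_rot: [2.05, 2.38, 0.001]
contact_force: [-0.0, -0.4, 0.9]
width: 0.0852
grip_force: 0.0
```

```bash
python3 - <<'E'
from h import *
go([.498,.256,.087],1.717)
s,im=snap("wrist","w4");cv2.imwrite("pics/w4b.png",cv2.resize(im,(640,480)))
E
```

```text
t 10.15 pos [0.4989 0.257  0.0884] yaw 1.7191 tilt [0.0009 0.0005] q [ 0.473  0.432  1.886 -0.     0.823  0.325]
delta [-0.0008 -0.001   0.0014] turn 0.0021
```

View pics/w4b.png

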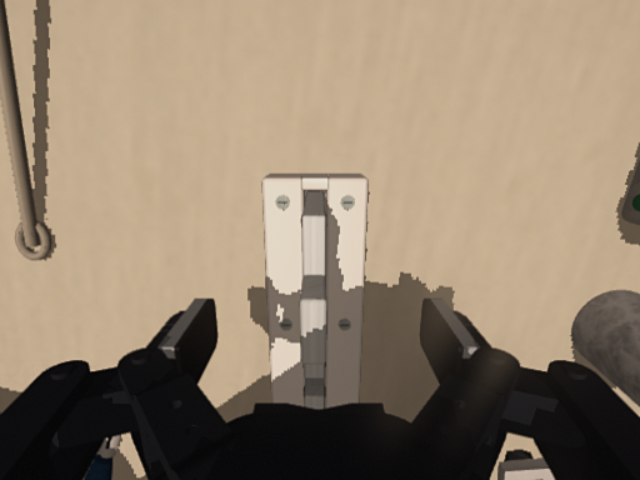

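The wedge tab is centred between the pads (columns 302–327, rows 298–378; row 336 was expected). Close.

Request:
{"method": "drive_effector", "body": {
  "ticks": [
    {"finger_gap": 0.0},
    {"finger_gap": 0.0},
    {"finger_gap": 0.0},
    {"finger_gap": 0.0},
    {"finger_gap": 0.0},
    {"finger_gap": 0.0},
    {"finger_gap": 0.0},
    {"finger_gap": 0.0},
    {"finger_gap": 0.0},
    {"finger_gap": 0.0}
  ],
  "grip_force": 60
}}

```text
time: 11.2
eef_pos: [0.4983, 0.2568, 0.0878]
ee_rot: [2.05, 2.381, 0.0]
contact_force: [-1.4, -0.9, 5.2]
width: 0.009
grip_force: 59.2
```

Request:
{"method": "drive_effector", "body": {
  "ticks": [
    {"sz": -0.2,"finger_gap": 0},
    {"sz": -0.2,"finger_gap": 0},
    {"sz": -0.2,"finger_gap": 0},
    {"sz": -0.2,"finger_gap": 0},
    {"sz": -0.4,"finger_gap": 0},
    {"sz": -0.4,"finger_gap": 0},
    {"sz": -0.6,"finger_gap": 0},
    {"sz": -0.6,"finger_gap": 0},
    {"finger_gap": 0},
    {"finger_gap": 0},
    {"finger_gap": 0}
  ]
}}

```text
time: 12.3
eef_pos: [0.4976, 0.2564, 0.2267]
ee_rot: [-2.05, -2.38, 0.002]
contact_force: [0.2, -0.1, -2.4]
width: 0.009
grip_force: 58.7
```

```bash
python3 - <<'E'
from h import *
h=np.array([.640,-.2245,.038]);x=np.array([np.cos(.19),np.sin(.19),0]);g=h-x*.186;print(g)
go([g[0],g[1],.211],.19+np.pi/2)
E
```

```text
[ 0.45734721 -0.25962775  0.038     ]
t 12.3 pos [0.4976 0.2564 0.2267] yaw 1.7198 tilt [-0.0014 -0.0007] q [ 0.473  0.257  1.778 -0.     1.107  0.324]
delta [-0.5043 -0.1163  0.0162] turn -0.041
```

Scaled: -0.028 m is -0.56, -0.02 m is -0.4.

Request:
{"method": "drive_effector", "body": {
  "ticks": [
    {"sx": -0.2,"sy": -0.046,"finger_gap": 0},
    {"sx": -0.4,"sy": -0.094,"finger_gap": 0},
    {"sx": -0.56,"sy": -0.13,"finger_gap": 0},
    {"sx": -0.56,"sy": -0.13,"finger_gap": 0},
    {"sx": -0.56,"sy": -0.13,"finger_gap": 0},
    {"sx": -0.56,"sy": -0.13,"finger_gap": 0},
    {"sx": -0.56,"sy": -0.13,"finger_gap": 0},
    {"sx": -0.56,"sy": -0.13,"finger_gap": 0},
    {"sx": -0.56,"sy": -0.13,"finger_gap": 0},
    {"sx": -0.56,"sy": -0.13,"finger_gap": 0},
    {"sx": -0.56,"sy": -0.13,"finger_gap": 0},
    {"sx": -0.56,"sy": -0.13,"finger_gap": 0},
    {"sx": -0.56,"sy": -0.13,"finger_gap": 0},
    {"sx": -0.56,"sy": -0.13,"finger_gap": 0},
    {"sx": -0.56,"sy": -0.13,"finger_gap": 0},
    {"sx": -0.56,"sy": -0.13,"finger_gap": 0},
    {"sx": -0.56,"sy": -0.13,"finger_gap": 0},
    {"sx": -0.56,"sy": -0.13,"finger_gap": 0},
    {"sx": -0.4,"sy": -0.094,"finger_gap": 0},
    {"sx": -0.12,"sy": -0.03,"finger_gap": 0}
  ]
}}

```text
time: 14.3
eef_pos: [0.456, -0.2609, 0.2266]
ee_rot: [-2.051, -2.378, 0.001]
contact_force: [-0.8, 0.3, -2.0]
width: 0.0092
grip_force: 58.5
```

Request:
{"method": "drive_effector", "body": {
  "ticks": [
    {"sz": 0.16,"turn": -0.0064,"finger_gap": 0},
    {"sz": 0.14,"turn": -0.0064,"finger_gap": 0},
    {"finger_gap": 0},
    {"finger_gap": 0},
    {"finger_gap": 0}
  ]
}}

```text
time: 14.8
eef_pos: [0.4574, -0.2586, 0.2127]
ee_rot: [2.001, 2.422, 0.0]
contact_force: [-0.3, 0.4, -1.5]
width: 0.0087
grip_force: 58.6
```

```bash
python3 - <<'E'
from h import *
go([.4573,-.2596,.211],.19+np.pi/2)
s,im=snap("side","s5");a=cv2.resize(im[95:205,205:325],(600,550),interpolation=cv2.INTER_CUBIC);cv2.imwrite("pics/s5c.png",a)
snap("scene","scene5")
E
```

```text
t 14.8 pos [ 0.4574 -0.2586  0.2127] yaw 1.7605 tilt [ 0.0002 -0.    ] q [-0.517  0.219  1.864  0.     1.059 -0.707]
delta [-0.001  -0.0003  0.0017] turn -0.0003
```

View pics/s5c.png

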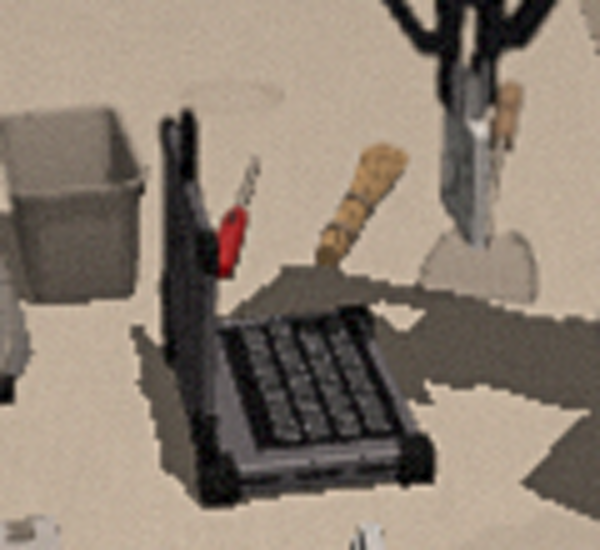

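The insert hangs upright at (470,160), parallel to and facing the upright screen, whose tab top is at (186,112). One numeric check of the screen angle from that tab tip before handing in.

```bash
python3 - <<'E'
from h import *
h=np.array([.640,-.2245,.038]);x=np.array([np.cos(.19),np.sin(.19),0]);z=np.array([0,0,1])
for t in(1.44,1.5,1.57,1.64,1.7):
    p=h+.188*(-x*np.cos(t)+z*np.sin(t));q=(proj("side",p)[0]-[205,95])*5;print(t,q)
b=h+.056*0*z; g=h-x*.186
print("wedge bottom corner px",[(proj("side",g+z*(.096)+e*np.array([-x[1],x[0],0]))[0]-[205,95])*5 for e in(.04,-.04)])
s=env.observe();print(s["time"],abs(s["qvel"]).max(),s["grip_force"])
E
```

```text
1.44 [213.3319907  111.90079747]
1.5 [195.50849783 111.56561573]
1.57 [174.60567322 112.48200795]
1.64 [153.70857172 114.80704188]
1.7 [135.89975713 117.91411144]
wedge bottom corner px [array([474.27362393, 248.25643541]), array([443.82946322, 198.99104337])]
14.9 0.002703440799660379 58.55092227458954
```

```bash
python3 -c "
from bench import env, imaging
print(env.sign_off())"
```

```text
the job is handed in; nothing more can be done
None
```

I raised the screen to about 1.53 rad and let go. The wedge insert is now held still and upright about 18 cm in front of the lens. The job is handed in, but no verdict was returned.

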